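Put the grinding mandrel back in its hole

ROBOT

A 6-joint arm with a two-finger parallel gripper is mounted at the origin on the work surface. World frame = base frame: x ahead of the robot, y to its left, z up, the work surface at z = 0. Lengths are in m, angles in rad, forces in N, time in s.
With the tool pointing down it reaches from about 0.275 to 1 m from the base axis. Payload 8.4 kg.
Tool frame: the origin (TCP) lies on the centre line of the jaws, within the pads' length; the fingertips stand 17 mm ahead of it and the grasp point (between the pads) lies 2 mm behind it (bot.tcp_to_tips is the y of the fingertips in the tool frame, in m); y points along the fingers, z is the direction in which the jaws open and shut, and the axes are right-handed (so a half turn about y gives the same grasp; the last joint's range is limited). The gripper opens to 85 mm and grips with 20 to 120 N. Pads are 22 mm wide; open, the fingers measure 114 mm over their backs; the gripper's body (76 mm by 85 mm) begins 54 mm behind the grasp point. The pads swing forward as they close: fully open they stand 13 mm farther back than shut.
Start: joints at [1.294, 0.353, 1.633, -0, 1.155, -0.002], TCP at [0.17, 0.602, 0.216] pointing down, gripper open.
Joint ranges: [-2.63, 2.63], [-0.92, 2.1], [0.06, 2.66], [-1.3, 4.44], [0, 2.69], [-3.02, 3.02]. Speed limits (rad/s): [2.22, 2.22, 2.79, 3.14, 3.14, 3.14].

INTERFACE

Orientations are given as a unit quaternion [x, y, z, w].
In Python, from workcell import bot, hand, kinematics, get_obs, vision, hand_in gives the robot as it stands. The module is installed in compiled form; this text tells all that it offers. Calls block until the motion is done:
- bot.reach(position, orientation): joint-space move of the TCP to a pose.
- bot.servo_line(position, ori=None, velocity=0.15): straight line of the TCP; ori=None keeps the orientation; velocity is the mean speed in m/s.
- bot.goto_joints(angles): joint-space move.
- hand.move_gripper(opening, strength=None): finger opening in m; strength is the grip in N (None keeps the last); returns when the fingers have stopped.
- bot.dwell(seconds).
- kinematics.solve_ik(position, orientation): joint angles nearest the present ones, or None.
- get_obs(): the state.
- vision.read_camera(name): name is "scene" or "top" or "wrist"; returns a dict with "frame" (420x560x3 uint8, red, green, blue), "intrinsics" (3x3 intrinsics, pixels), "dist" ([k1, k2, p1, p2, k3] as OpenCV has them; the pictures are not rectified), "view" (4x4, takes a point from world to camera coordinates). Camera axes: x right, y down, z forward; pixel columns grow to the right and rows downward; lengths in m; the calibration is good to about 2 mm. A picture is of the moment at which its call begins. There is no depth.
A pose or a line that the arm cannot do raises bot.IKError and nothing moves.
- hand_in(): hands the job in, once; it reports no verdict.
The state is a dict: "time_s": time; "joint_pos": joint angles; "joint_vel": joint speeds; "joint_efforts": joint torques, N m; "position": TCP position; "orientation": TCP orientation; "wrist_force": force on the tool from outside, world axes, zero at the start; "ft_torque": the same for the moment, N m; "gripper_width": finger opening in m.
Only numpy, scipy, OpenCV 4.12 (cv2) and the standard library are available. Lean on these libraries where they do the work, as an engineer would, in place of code of your own. Each camera call takes 0.05 s, during which the arm holds its last target. There are 200 camera calls.

TASK

Take the grinding mandrel that stands on the round pan and put it, shank down, into the rack hole that matches its shank diameter, fully home with its flange on the wooden strip, then let go. The strip has shifted in its tray, so touch down slowly and feel for the hole with a light hand (the rack must never take more than 60 N), and lower the mandrel all the way in instead of letting it fall. Do not move the two spare mandrels, the jug or the dressing stone.

Things in the scene. Friction and masses are not known exactly. Their poses are not given: they have to be found in the camera images.
- mandrel_20: Mounted grinding stone, stands shank down. Origin: centre of the shank's foot; z up along its axis; round, yaw means nothing. Steel shank 20 mm in diameter, 0 to 42 mm, foot bevelled 1.2 mm; then a head 32 mm in diameter: steel flange 42 to 47 mm, grey stone above, straight-sided to 87 mm or more; top pointed (a cone from 87 mm up to the tip at 106 mm). 0.16 to 0.28 kg.
- mandrel_24: Mounted grinding stone, stands shank down. Origin: centre of the shank's foot; z up along its axis; round, yaw means nothing. Steel shank 24 mm in diameter, 0 to 42 mm, foot bevelled 1.2 mm; then a head 36 mm in diameter: steel flange 42 to 47 mm, grey stone above, straight-sided to 87 mm or more; top flat (full width up to 97 mm). 0.16 to 0.28 kg.
- mandrel_28: Mounted grinding stone, stands shank down. Origin: centre of the shank's foot; z up along its axis; round, yaw means nothing. Steel shank 28 mm in diameter, 0 to 42 mm, foot bevelled 1.2 mm; then a head 40 mm in diameter: steel flange 42 to 47 mm, grey stone above, straight-sided to 87 mm or more; top domed (rounded from 87 mm up to 104 mm). 0.16 to 0.28 kg.
- pan: Round aluminium drip pan, a fixed flat disc 110 mm in diameter, 6 mm thick. Origin: centre of its underside. The mandrel to be put away (any of the three) stands on it, within about 15 mm of the centre.
- rack: Fixed steel tray 82 x 302 mm with a wooden strip 64 x 250 mm, top 56 mm above the bench. Origin: centre of underside; y along the row. Five holes 48 mm apart for 16, 20, 24, 28, 32 mm shanks, growing to +y; each 1.6 mm wider than its shank, 46 mm deep, blind. The strip has play along y only: it sits up to 15 mm to either side of its middle, stuck there, sliding only above about 20 N.
- hole_16 (a point): Marked place of the 16 mm hole (between two small brass pins on the tray rails), at strip-top height, fixed to the tray, axes as the rack's. The real hole's centre lies on the rack's y line through this point, up to 15 mm away either way (the strip has shifted); slide the foot lightly along the strip until it drops in.
- hole_20 (a point): Marked place of the 20 mm hole (between two small brass pins on the tray rails), at strip-top height, fixed to the tray, axes as the rack's. The real hole's centre lies on the rack's y line through this point, up to 15 mm away either way (the strip has shifted); slide the foot lightly along the strip until it drops in.
- hole_24 (a point): Marked place of the 24 mm hole (between two small brass pins on the tray rails), at strip-top height, fixed to the tray, axes as the rack's. The real hole's centre lies on the rack's y line through this point, up to 15 mm away either way (the strip has shifted); slide the foot lightly along the strip until it drops in.
- hole_28 (a point): Marked place of the 28 mm hole (between two small brass pins on the tray rails), at strip-top height, fixed to the tray, axes as the rack's. The real hole's centre lies on the rack's y line through this point, up to 15 mm away either way (the strip has shifted); slide the foot lightly along the strip until it drops in.
- hole_32 (a point): Marked place of the 32 mm hole (between two small brass pins on the tray rails), at strip-top height, fixed to the tray, axes as the rack's. The real hole's centre lies on the rack's y line through this point, up to 15 mm away either way (the strip has shifted); slide the foot lightly along the strip until it drops in.
- board: Thin plywood board, fixed, 70 x 160 mm, 6 mm thick, on which the two spare mandrels stand 84 mm apart. Origin: centre of its underside.
- spare_left (a point): Standing place of one spare mandrel on the board's top, 42 mm to +y of its middle.
- spare_right (a point): Standing place of the other spare mandrel on the board's top, 42 mm to -y of its middle.
- jug: Green glass jug, loose, 104 mm in diameter, 135 mm tall, handle to its +y out to 84 mm from its axis. Origin: centre of the foot. Leave alone.
- dressing_stone: Dressing stone, loose red-brown block 60 x 120 x 40 mm. Origin: centre of the underside. Leave alone.

How it is judged:
On the way, in this order (a step that is already met when the one before it is completed fails the run):
1. the mandrel from the pan is lifted, its foot more than 30 mm above the bench (height (world z) of any of mandrel_20, mandrel_24, mandrel_28 above 0.03 m), for 0.1 s.
2. its shank is 10 mm or more into the hole of its own diameter (((horizontal distance between mandrel_20 and hole_20 below 0.02 m and z of mandrel_20 in the frame of hole_20 below -0.01 m) or (horizontal distance between mandrel_24 and hole_24 below 0.02 m and z of mandrel_24 in the frame of hole_24 below -0.01 m) or (horizontal distance between mandrel_28 and hole_28 below 0.02 m and z of mandrel_28 in the frame of hole_28 below -0.01 m))), for 0.1 s.
At the end, for the whole second after the job is handed in: The mandrel from the pan stands in the hole of its own diameter (within 20 mm of that hole's mark), foot at least 39.5 mm below the strip top (flange down to within 2.5 mm), upright within 0.06 rad, released, at rest; the spare mandrels still on their places (((horizontal distance between mandrel_20 and hole_20 below 0.02 m and z of mandrel_20 in the frame of hole_20 below -0.0395 m and angle between mandrel_20's own z axis and vertical below 0.06 rad and linear speed of mandrel_20 below 0.02 m/s) or (horizontal distance between mandrel_24 and hole_24 below 0.02 m and z of mandrel_24 in the frame of hole_24 below -0.0395 m and angle between mandrel_24's own z axis and vertical below 0.06 rad and linear speed of mandrel_24 below 0.02 m/s) or (horizontal distance between mandrel_28 and hole_28 below 0.02 m and z of mandrel_28 in the frame of hole_28 below -0.0395 m and angle between mandrel_28's own z axis and vertical below 0.06 rad and linear speed of mandrel_28 below 0.02 m/s))); the robot touches nothing.
It fails at once if the mandrel pressed on, or struck, the rack or strip with more than 60 N (contact force between any of mandrel_20, mandrel_24, mandrel_28 and rack above 60 N).
It fails at once if the mandrel let fall into the hole (faster than 0.4 m/s with its foot below the strip top) ((horizontal distance between mandrel_20 and hole_20 below 0.02 m and z of mandrel_20 in the frame of hole_20 below -0.003 m and linear speed of mandrel_20 above 0.4 m/s) or (horizontal distance between mandrel_24 and hole_24 below 0.02 m and z of mandrel_24 in the frame of hole_24 below -0.003 m and linear speed of mandrel_24 above 0.4 m/s) or (horizontal distance between mandrel_28 and hole_28 below 0.02 m and z of mandrel_28 in the frame of hole_28 below -0.003 m and linear speed of mandrel_28 above 0.4 m/s)).
It fails at once if a spare mandrel taken or shifted more than 12 mm from its place (horizontal distance between each of mandrel_20, mandrel_24, mandrel_28 and spare_left above 0.012 m or horizontal distance between each of mandrel_20, mandrel_24, mandrel_28 and spare_right above 0.012 m).
It fails at once if a mandrel tipped over (more than 0.6 rad) (angle between any of mandrel_20, mandrel_24, mandrel_28's own z axis and vertical above 0.6 rad).
It fails at once if the jug or the dressing stone moved more than 15 mm (distance of any of jug, dressing_stone from where it was at the start of the episode above 0.015 m).
It also fails if it takes over 67 s, if anything falls off the work surface, if the arm or the gripper's body presses on something with over 40 N, if the wrist force passes 120 N, or if a joint passes its speed limit or range.

## Working session

There is one attempt and no reset: what is moved stays moved. The work goes in short steps, each a Python script; the robot and the scene stay as the last script left them, time stands still between calls to the robot, and variables do not carry over. Pictures are saved under pics/ and viewed, about 8 in all and at most 12, crops included, and the job is handed in when it is done.

```bash
mkdir -p pics; python3 - <<'E'
from workcell import *
import cv2,numpy as np
ims=[]
for n in("top","scene"):
    c=vision.read_camera(n); cv2.imwrite(f"pics/{n}0.png",c["frame"][...,::-1])
    print(n,c["intrinsics"].tolist(),c["dist"],np.round(c["view"],4).tolist())
o=get_obs();print(o)
E
```

```text
top [[470.91745480764394, 0.0, 273.92779973667234], [0.0, 470.91745480764394, 217.3279219707045], [0.0, 0.0, 1.0]] [-0.05370359  0.          0.          0.          0.        ] [[0.0275, -0.9996, 0.0097, 0.0458], [-0.996, -0.0282, -0.0854, 0.6022], [0.0856, -0.0074, -0.9963, 1.1324], [0.0, 0.0, 0.0, 1.0]]
scene [[392.90354799064846, 0.0, 276.8803314908401], [0.0, 392.90354799064846, 217.20663703422542], [0.0, 0.0, 1.0]] [-0.08932144  0.          0.          0.          0.        ] [[-0.3353, 0.9421, -0.0084, 0.1159], [0.5475, 0.1876, -0.8155, -0.2796], [-0.7667, -0.278, -0.5787, 1.5102], [0.0, 0.0, 0.0, 1.0]]
{'time_s': 0.1, 'joint_pos': array([ 1.29362002e+00,  3.53550567e-01,  1.63406164e+00,  4.40212825e-05,
        1.15521560e+00, -2.39453583e-03]), 'joint_vel': array([-2.29764081e-05, -4.77347269e-04, -2.16355355e-03, -8.73470556e-04,
        2.65731454e-03, -5.57701510e-04]), 'joint_efforts': array([-4.26272218e-04, -6.06360841e+01, -3.42820430e+01,  7.58180386e-05,
        3.87504944e-03,  4.04617353e-06]), 'position': array([0.16944518, 0.60112443, 0.21585366]), 'orientation': array([ 0.70087296, -0.09692583,  0.09677595, -0.70001206]), 'wrist_force': array([-0.58314633,  0.16250081, -0.03189426]), 'ft_torque': array([-0.01877663,  0.01866117, -0.01302215]), 'gripper_width': 0.08561892911839097}
```

View pics/top0.png

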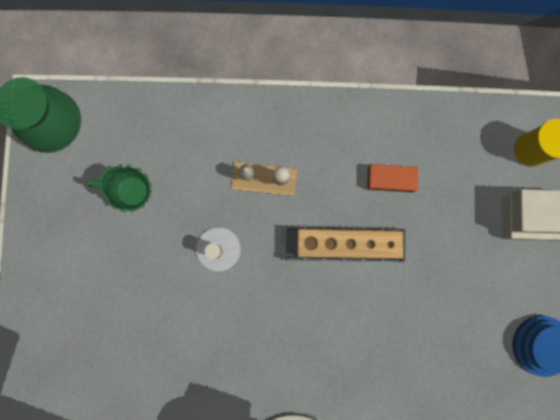

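View pics/scene0.png

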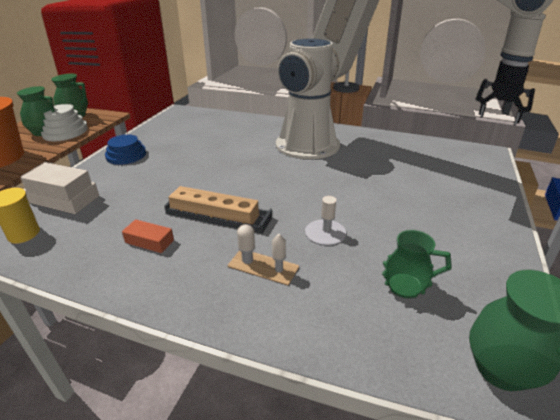

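The top view shows the pan and its flat-topped mandrel at about (213,250), and the rack holes at row 244, columns 311 to 391. The strip is shifted towards −y. The spares are at (247,173) and (283,176). The scene view confirms that the spares are domed and pointed, so the one to move is mandrel_24. Next I'll measure coarsely, then look closer with the wrist camera.

```bash
cat > h.py <<'E'
from workcell import bot,hand,kinematics,get_obs,vision,hand_in
import cv2,numpy as np
from scipy.spatial.transform import Rotation as R
def ray(c,uv,z):
    p=cv2.undistortPoints(np.array(uv,float).reshape(-1,1,2),c["intrinsics"],np.array(c["dist"]))[:,0]
    V=np.array(c["view"]);Rm=V[:3,:3];o=-Rm.T@V[:3,3]
    d=np.c_[p,np.ones(len(p))]@Rm
    return o+d*((z-o[2])/d[:,2])[:,None]
def proj(c,P):
    V=np.array(c["view"]);return cv2.projectPoints(np.array(P,float).reshape(-1,3),cv2.Rodrigues(V[:3,:3])[0],V[:3,3],c["intrinsics"],np.array(c["dist"]))[0][:,0]
def quat(psi): # tool down, jaw axis (tool z) at angle psi in world xy
    y=np.array([0,0,-1.]);z=np.array([np.cos(psi),np.sin(psi),0]);x=np.cross(y,z)
    return R.from_matrix(np.c_[x,y,z]).as_quat()
def blobs(m,lo,hi):
    return [(cv2.moments(k)["m10"]/cv2.contourArea(k),cv2.moments(k)["m01"]/cv2.contourArea(k),cv2.contourArea(k)) for k in cv2.findContours(m.astype(np.uint8),cv2.RETR_LIST,cv2.CHAIN_APPROX_NONE)[0] if lo<cv2.contourArea(k)<hi]
E
python3 - <<'E'
from h import *
c=vision.read_camera("top");f=c["frame"];hsv=cv2.cvtColor(f,cv2.COLOR_RGB2HSV).astype(int)
print(hsv[250,213],hsv[250,228],hsv[244,351],hsv[244,341],hsv[300,213])
print("R start",R.from_quat(get_obs()["orientation"]).as_matrix().round(3).tolist())
wood=(hsv[...,0]>8)&(hsv[...,0]<25)&(hsv[...,1]>90)&(hsv[...,2]>120)
sub=np.zeros_like(wood);sub[225:262,290:410]=1
for b in blobs(wood&sub,1000,9e9): 
    print("strip",b,ray(c,b[:2],.056))
holes=(~wood)&sub; holes[:,:300]=0
for b in blobs(holes,8,260): print("hole",np.round(b,1),ray(c,b[:2],.056).round(4))
k=max(cv2.findContours((wood&sub).astype(np.uint8),cv2.RETR_EXTERNAL,cv2.CHAIN_APPROX_NONE)[0],key=len)
print("corners",ray(c,cv2.boxPoints(cv2.minAreaRect(k)),.056).round(4).tolist())
head=np.zeros_like(wood);head[235:265,198:242]=1
m=head&(hsv[...,1]>20)&(hsv[...,2]>150)
for b in blobs(m,60,600): print("head",np.round(b,1),ray(c,b[:2],.103).round(4))
for n,u in(("head",(213,251)),): print(n,ray(c,u,.103))
print("pan",ray(c,(218.5,250),.006),"spares",ray(c,[(247,173),(283,176)],.106),"jug",ray(c,(127,187),.135))
E
```

```text
[ 23  33 199] [ 75   3 178] [ 18 113 106] [ 18 116 193] [ 68   8 135]
R start [[0.962, -0.0, 0.271], [-0.271, -0.001, 0.962], [0.0, -1.0, -0.001]]
strip (349.89150800846176, 243.38458748866728, 2757.5) [[ 0.5406991  -0.12040729  0.056     ]]
hole [390.5 244.2  20. ] [[ 0.5412 -0.2182  0.056 ]]
hole [370.9 243.8  30. ] [[ 0.5409 -0.171   0.056 ]]
hole [351.  243.6  49.5] [[ 0.5402 -0.1232  0.056 ]]
hole [331.  243.1  75. ] [[ 0.5403 -0.0752  0.056 ]]
hole [310.9 242.8  98. ] [[ 0.5396 -0.027   0.056 ]]
corners [[0.5068, 0.0041, 0.056], [0.5729, 0.0044, 0.056], [0.5753, -0.2471, 0.056], [0.5088, -0.2462, 0.056]]
head [212.6 250.8 177.5] [[0.5135 0.2009 0.103 ]]
head [[0.5130627  0.19988256 0.103     ]]
pan [[0.51697012 0.19791158 0.006     ]] spares [[0.69455425 0.128076   0.106     ]
 [0.68996142 0.04489193 0.106     ]] jug [[0.65018875 0.39477987 0.135     ]]
```

```bash
python3 - <<'E'
from h import *
out=[]
for n,p in(("pan",(.5135,.2009,.103)),("hole",(.5403,-.1232,.056))):
    bot.reach([p[0],p[1],p[2]+.15],quat(0)); bot.dwell(.3)
    c=vision.read_camera("wrist");np.save(f"pics/{n}.npy",c,allow_pickle=True)
    print(n,proj(c,p),get_obs()["position"].round(4),get_obs()["time_s"]);out.append(c["frame"])
print(np.round(c["view"],3).tolist(),get_obs()["wrist_force"],get_obs()["joint_pos"])
im=cv2.resize(np.hstack(out),(800,300));cv2.imwrite("pics/w1.png",im[...,::-1])
E
```

```text
pan [[283.01660417 194.31116596]] [0.5134 0.2012 0.253 ] 2.4167
hole [[282.564732   194.60544285]] [ 0.5405 -0.1226  0.2061] 4.0083
[[1.0, 0.001, -0.001, -0.54], [0.002, -0.955, 0.295, -0.153], [-0.0, -0.295, -0.955, 0.333], [0.0, 0.0, 0.0, 1.0]] [-0.80113854 -0.82383899  0.02237565] [-2.25749867e-01  2.54096761e-01  1.79697077e+00  4.87431108e-05
  1.09036601e+00 -2.26799464e-01]
```

View pics/w1.png

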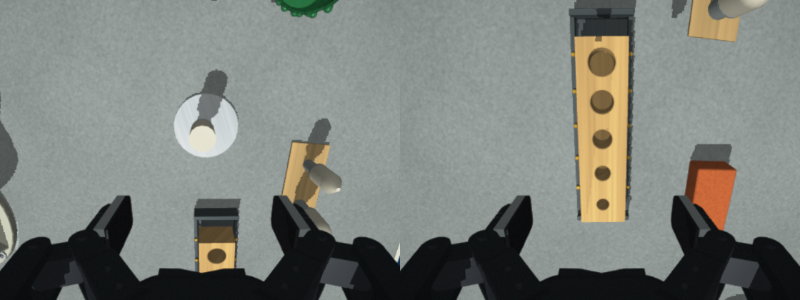

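The left half shows the cream flat top of the mandrel at about (283,194) in full-frame pixels. The right half shows the five holes, with the middle one, the 24 mm, at about (282,194). Now I'll fit ellipses to both.

```bash
cat > fit.py <<'E'
from h import *
def fitc(c,m,uv,z):
    ks=[k for k in cv2.findContours(m.astype(np.uint8),cv2.RETR_EXTERNAL,cv2.CHAIN_APPROX_NONE)[0] if cv2.pointPolygonTest(k,tuple(map(float,uv)),False)>=0]
    k=max(ks,key=len)[:,0]; W=ray(c,k,z)[:,:2]
    A=np.c_[2*W,np.ones(len(W))];s=np.linalg.lstsq(A,(W**2).sum(1),rcond=None)[0]
    r=np.sqrt(s[2]+s[:2]@s[:2]);return s[:2].round(4),"dia",(2*r).round(4),"rms",np.std(np.hypot(*(W-s[:2]).T)-r).round(5)
E
python3 - <<'E'
from fit import *
cp=np.load("pics/pan.npy",allow_pickle=True).item();ch=np.load("pics/hole.npy",allow_pickle=True).item()
for c,n in((cp,"p"),(ch,"h")): 
    cv2.imwrite(f"pics/c{n}.png",cv2.resize(c["frame"][150:240,230:340],None,fx=5,fy=5,interpolation=0)[...,::-1])
hp=cv2.cvtColor(cp["frame"],cv2.COLOR_RGB2HSV);hh=cv2.cvtColor(ch["frame"],cv2.COLOR_RGB2HSV)
print(hp[180:215:3,283].tolist(),"\n",hh[170:220:4,282].tolist())
for t in(15,20,25):print(fitc(cp,(hp[...,1]>t)&(hp[...,2]>150),(283,194),.103))
for t in(140,155,170):
  for uv in((282,194),(281,142),(282,242)):print(t,fitc(ch,hh[...,2]<t,uv,.056))
E
cd pics; python3 -c "
import cv2,numpy as np;cv2.imwrite('c2.png',cv2.resize(np.hstack([cv2.imread('cp.png'),cv2.imread('ch.png')]),(800,327)))"
```

```text
[[27, 23, 230], [27, 22, 230], [27, 22, 229], [27, 23, 229], [27, 23, 229], [26, 23, 230], [26, 23, 230], [26, 23, 230], [25, 24, 230], [27, 24, 230], [27, 24, 230], [60, 3, 228]] 
 [[19, 123, 221], [19, 122, 221], [19, 123, 221], [19, 121, 124], [19, 119, 118], [18, 122, 119], [19, 121, 118], [18, 122, 86], [18, 118, 82], [19, 120, 89], [19, 122, 219], [19, 122, 220], [19, 123, 220]]
(array([0.5135, 0.2014]), 'dia', np.float64(0.0341), 'rms', np.float64(0.00027))
(array([0.5134, 0.2016]), 'dia', np.float64(0.0336), 'rms', np.float64(0.00041))Traceback (most recent call last):
  File "<stdin>", line 7, in <module>
  File "fit.py", line 4, in fitc
    k=max(ks,key=len)[:,0]; W=ray(c,k,z)[:,:2]
      ~~~^^^^^^^^^^^^
ValueError: max() iterable argument is empty
```

View pics/c2.png

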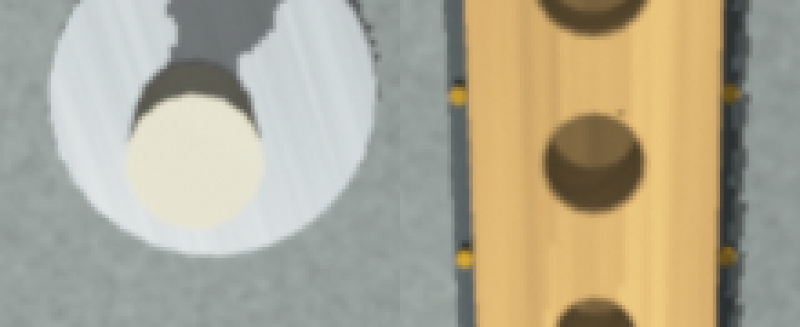

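The left crop shows the full circle of the mandrel's top and the right crop shows the full rim of the 24 mm hole, which sits −y of its brass pins. The fit just needs the hole thresholds.

```bash
python3 - <<'E'
from fit import *
ch=np.load("pics/hole.npy",allow_pickle=True).item()
hh=cv2.cvtColor(ch["frame"],cv2.COLOR_RGB2HSV)
for t in(140,155,170):
  for uv in((282,194),(281,142),(282,242)):print(t,fitc(ch,hh[...,2]<t,uv,.056))
y=(hh[...,0]>18)&(hh[...,0]<30)&(hh[...,1]>190)&(hh[...,2]>120)
for b in blobs(y,3,80): print(np.round(b,1),ray(ch,b[:2],.05).round(4))
E
```

```text
140 (array([ 0.5406, -0.1234]), 'dia', np.float64(0.0243), 'rms', np.float64(0.00025))
140 (array([ 0.54  , -0.0755]), 'dia', np.float64(0.0284), 'rms', np.float64(0.00027))
140 (array([ 0.541 , -0.1711]), 'dia', np.float64(0.0202), 'rms', np.float64(0.00029))
155 (array([ 0.5154, -0.232 ]), 'dia', np.float64(0.5279), 'rms', np.float64(0.06587))
155 (array([ 0.5154, -0.232 ]), 'dia', np.float64(0.5279), 'rms', np.float64(0.06587))
155 (array([ 0.5154, -0.232 ]), 'dia', np.float64(0.5279), 'rms', np.float64(0.06587))
170 (array([ 0.5342, -0.2215]), 'dia', np.float64(0.6088), 'rms', np.float64(0.05202))
170 (array([ 0.5342, -0.2215]), 'dia', np.float64(0.6088), 'rms', np.float64(0.05202))
170 (array([ 0.5342, -0.2215]), 'dia', np.float64(0.6088), 'rms', np.float64(0.05202))
```

```bash
python3 - <<'E'
from h import *
q=quat(0)
hand.move_gripper(.065,70)
bot.reach([.5135,.2014,.19],q)
bot.servo_line([.5135,.2014,.072],q,.08); bot.dwell(.2)
print(get_obs()["position"].round(4),get_obs()["wrist_force"].round(2))
hand.move_gripper(0.02,70); bot.dwell(.3)
o=get_obs();print(o["position"].round(4),o["gripper_width"],o["wrist_force"].round(2))
bot.servo_line([.5135,.2014,.19],q,.08);bot.dwell(.3)
o=get_obs();print(o["position"].round(4),o["gripper_width"],o["wrist_force"].round(2),o["ft_torque"].round(3))
bot.reach([.5406,-.1234,.18],q);bot.dwell(.4)
o=get_obs();print(o["position"].round(4),o["gripper_width"],o["wrist_force"].round(2),o["ft_torque"].round(3),o["time_s"])
c=vision.read_camera("wrist");np.save("pics/held.npy",c,allow_pickle=True)
s=vision.read_camera("scene")
cv2.imwrite("pics/held.png",np.hstack([c["frame"][90:390,80:480],cv2.resize(s["frame"][130:280,150:350],(400,300))])[...,::-1])
E
```

```text
[0.5137 0.2015 0.0723] [-0.41  0.05  0.1 ]
[0.5138 0.2015 0.0725] 0.033539290770146966 [-0.34 -1.48  5.52]
[0.5134 0.2014 0.1898] 0.033434570941849054 [-0.46 -0.2  -3.6 ] [ 0.013 -0.041  0.007]
[ 0.5407 -0.1229  0.18  ] 0.03337337236651628 [-0.35  0.23 -2.2 ] [-0.035 -0.049 -0.007] 11.6583
```

View pics/held.png

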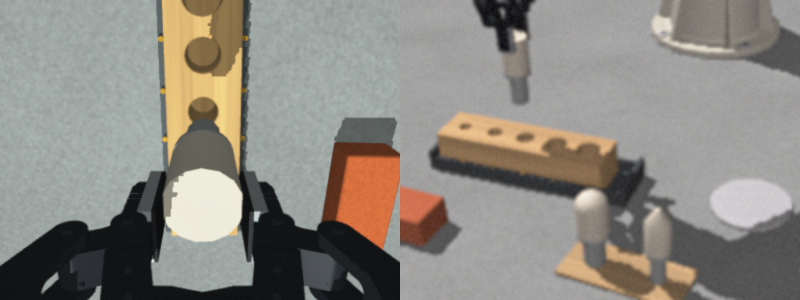

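The wrist view shows the mandrel gripped upright between the pads, and the scene view shows it above the strip with the spares untouched. Next is a slow descent with force checks.

```bash
cat > d.py <<'E'
from h import *
q=quat(0)
def F(n=3):
    a=[]
    for _ in range(n): bot.dwell(.03);a.append(get_obs()["wrist_force"])
    return np.mean(a,0)
def down(x,y,z0,z1,base,lim,step=.001,v=.02):
    z=z0
    while z>z1+1e-6:
        z=max(z-step,z1);bot.servo_line([x,y,z],q,v)
        f=F(2)-base
        if abs(f[2])>lim or np.hypot(f[0],f[1])>12: break
    o=get_obs();print("z",round(z,4),"F",f.round(1),"pos",o["position"].round(4),"t",o["time_s"]);return z,f
E
python3 - <<'E'
from d import *
x,y=.5406,-.1234
bot.servo_line([x,y,.128],q,.06);bot.dwell(.3);b=F(6);np.save("base.npy",b);print(b.round(2),get_obs()["position"].round(4))
z,f=down(x,y,.128,.113,b,5)
E
```

```text
[ 0.07 -0.12 -2.6 ] [ 0.5406 -0.1234  0.1281]
z 0.113 F [0.4 0.3 0.1] pos [ 0.5406 -0.1234  0.113 ] t 18.025
```

The mandrel went straight in with no contact force. I'll lower it until the flange seats.

```bash
python3 - <<'E'
from d import *
b=np.load("base.npy");x,y=.5406,-.1234
z,f=down(x,y,.113,.084,b,6,.002,.03)
if z<.0841: z,f=down(x,y,z,.076,b,6,.0005,.02)
c=vision.read_camera("scene");cv2.imwrite("pics/in.png",cv2.resize(c["frame"][150:290,150:350],(800,560))[...,::-1])
E
```

```text
z 0.084 F [-0.4 -0.2 -0. ] pos [ 0.5406 -0.1234  0.084 ] t 22.775
z 0.08 F [-1.2 -0.1  7.5] pos [ 0.5408 -0.1235  0.0805] t 25.3083
```

View pics/in.png

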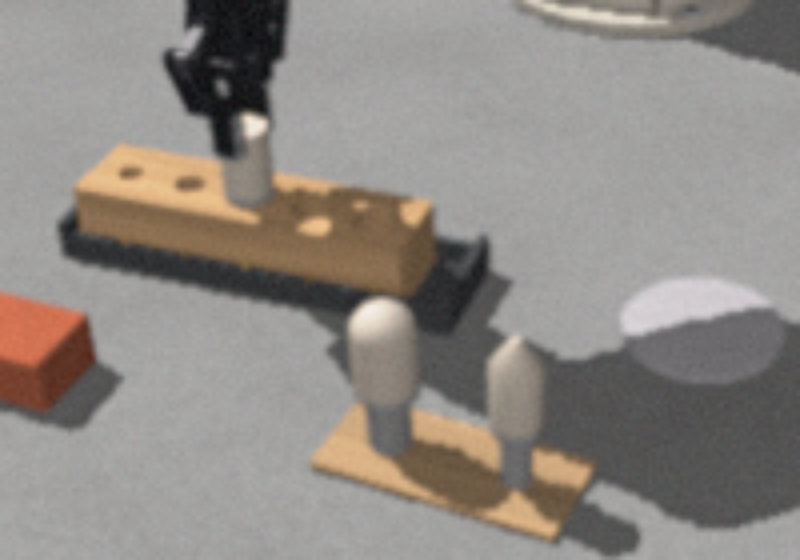

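Contact came at z = 0.0805, exactly where the flange should seat, and the picture shows the head down on the strip in the middle hole. Next I'll release, retreat straight up and check.

```bash
python3 - <<'E'
from fit import *
q=quat(0);x,y=.5406,-.1234
hand.move_gripper(.05,20);hand.move_gripper(.07);bot.dwell(.2);print(get_obs()["gripper_width"],get_obs()["wrist_force"].round(2))
bot.servo_line([x,y,.261],q,.08);bot.dwell(.4)
c=vision.read_camera("wrist");s=vision.read_camera("scene")
h=cv2.cvtColor(c["frame"],cv2.COLOR_RGB2HSV);uv=proj(c,(x,y,.111))[0];print(uv,get_obs()["wrist_force"].round(2),get_obs()["time_s"])
try: print("top at z .111:",fitc(c,(h[...,1]<60)&(h[...,2]>200),uv,.111))
except Exception as e: print(e)
cv2.imwrite("pics/end.png",np.hstack([c["frame"][60:360,80:480],cv2.resize(s["frame"][150:300,150:350],(400,300))])[...,::-1])
E
```

```text
0.0702926699875728 [ 0.66 -0.4  -0.02]
[282.85459476 193.84978615] [-0.15 -0.14  0.24] 29.1083
top at z .111: (array([ 0.5405, -0.1242]), 'dia', np.float64(0.0341), 'rms', np.float64(0.00028))
```

View pics/end.png

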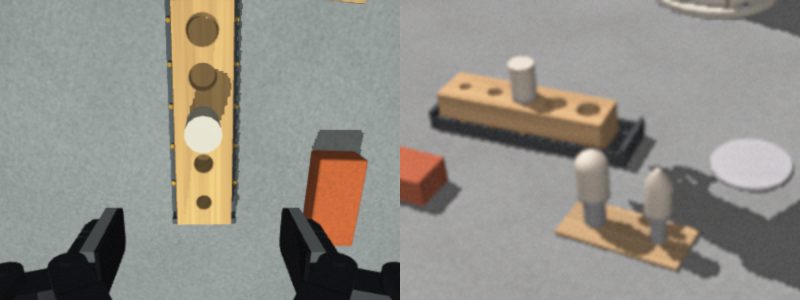

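Both views show the mandrel upright and free in the middle hole. The top circle measures 34.1 mm at the seated height, the same as on the pan, so it is fully down. Handing in.

```bash
python3 -c "
from workcell import hand_in
hand_in()"
```

```text
the job is handed in; nothing more can be done
```

The flat-topped 24 mm mandrel from the pan is now seated in the 24 mm rack hole, flange on the strip, and released. I handed the job in at about 29 s; the hand-in gives no verdict.

- **Insertion:** I located the hole with the wrist camera at (0.5406, −0.1234); the top camera agreed to about 0.4 mm. The shank went straight in with no noticeable force, so no sliding search was needed.
- **Seating:** I lowered it under force checks until the flange touched at about 7.5 N. That was at TCP z = 0.0805, which matches the depth expected for fully home.
- **Last checks:** After release, the mandrel's top measured at (0.5405, −0.1242). That is within 1 mm of the hole's measured centre and at the seated height, so it stands upright. The wrist force was near zero, and the gripper was clear above it.
- **Other objects:** The spare mandrels and the dressing stone look unmoved in the final pictures. The jug is not in the final crops, but the arm never worked near it.
- **Disagreements:** The fitted circles came out 1 to 2 mm smaller than the true diameters, equally before and after. The closed gripper read 33.5 mm on the 36 mm head. My check for the brass pins found none, so I picked the hole by its place in the row (third of five).

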